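Tighten the ring vise and hold the loupe over the stone

TASK

Wind the brass wing key of the ring vise clockwise, re-gripping it as needed, until the moving jaw is fully home against the ring. Then pick up the loupe by its wooden handle, carry it clear of the file rack, and finish holding it level about 1 cm above the blue stone, lens centred on the stone and handle in line with the stone's long side. The loupe must never touch the vise, ring or stone, the rack must not be knocked and the pliers, steel block and jar stay where they are; do not let go at the end.

Things in the scene. Friction and masses are not known exactly. Their poses are not given: they have to be found in the camera images.
- key (a joint): turn of the vise's wing key about its vertical axis, rad: grows as the key is turned clockwise seen from above; about 0 to 0.5 at the start; at its stop, 2.5, the moving jaw is fully home against the ring (jaw travel 4 mm per rad, visible as a gap that closes). It turns against a light spring and a brake, up to 0.15 N m, and stays where it is left. It takes more than one grip to wind it home.
- key_grip (a point): middle of the key's upright flat brass wing, on the turning axis, 73 mm above the bench: wing 36 mm long along its own x axis, 9 mm thick along y, 30 mm tall (58 to 88 mm above the bench). Grip it across its thickness from above; below it, a round boss 42 mm wide ends 45 mm above the bench. The x axis turns with the key.
- stone_top (a point): centre of the top of the blue rectangular stone (15 mm along its x axis, 9 mm along y), 113 mm above the bench, on a brass ring held in the grey vise. The stone is the highest point of the vise; the steel jaws (44 mm along x) at its two sides along y reach 90 mm. In this frame the key's axis lies at x = 0, y = -110 mm. The vise base is 90 x 205 mm, 30 mm high, bolted down.
- loupe_grip (a point): centre (half-way up) of the loupe's dark wooden handle: 90 mm long along its x axis, 14 mm wide along y, 28 mm tall; lies on the bench, so 14 mm above it at the start. The lens is at the +x end. Loupe about 0.11 kg, balanced within 30 mm of this point.
- lens (a point): centre of the underside of the loupe's lens ring (48 mm outside diameter, 10 mm tall, dark steel with clear glass); 82 mm along +x from the handle's centre and level with the handle's underside, 14 mm below its centre. Its x axis runs along the handle, z is up when the loupe lies flat.
- rack: fixed wooden rack of needle files standing between the vise and the loupe: 200 mm long along its x axis, 45 mm wide, block 60 mm high, with upright file handles up to 130 mm above the bench. Origin at the centre of its underside.
- pliers: bystander: pliers with blue grips lying flat, 125 x 55 mm, 13 mm high; origin at the middle, on the bench.
- block: bystander: steel bench block 65 x 65 x 22 mm; origin at the centre of its underside.
- jar: bystander: amber glass jar with steel cap, 50 mm diameter, 55 mm tall; origin at the centre of its underside.
- vise: the whole vise, fixed: origin on the bench 50 mm from below the stone and 60 mm from below the key's axis, on the line joining them (stone at +y, key at -y).
- loupe: the whole loupe; origin at the centre of the handle's underside, x towards the lens.
Things that resemble listed ones, but are neither listed nor needed, are in the scene too. Of the things shaped like the vise, the grey one is meant. Leave any turquoise look-alike of the loupe alone.

How it is judged:
By the outcome, as a careful person would: the job done as asked, in the order asked, and still so for the second after the job is handed in, while the arm keeps its last pose, push and grip.
It also fails if it takes over 61 s, if anything falls off the work surface, if the arm or the gripper's body presses on something with over 40 N, if the wrist force passes 120 N, or if a joint passes its speed limit or range.

ROBOT

A 6-joint arm with a two-finger parallel gripper is mounted at the origin on the work surface. World frame = base frame: x ahead of the robot, y to its left, z up, the work surface at z = 0. Lengths are in m, angles in rad, forces in N, time in s.
With the tool pointing down it reaches from about 0.375 to 0.9 m from the base axis. Payload 3.1 kg.
Tool frame: the origin (TCP) lies midway between the tips of the shut fingers; the grasp point (between the pads) lies manip.grip_depth behind it (manip.grip_depth is the distance from the TCP to the grasp point, in m); z points along the fingers, y is the direction in which the jaws open and shut (so a half turn about z gives the same grasp; the last joint's range is limited). The gripper opens to 85 mm and grips with 20 to 120 N. Pads are 22 mm wide; open, the fingers measure 114 mm over their backs; the gripper's body (76 mm by 85 mm) begins 54 mm behind the grasp point. The pads swing forward as they close: fully open they stand 13 mm farther back than shut.
Start: joints at [-0.178, 0.527, 1.433, -0, 1.181, -0.178], TCP at [0.625, 0, 0.231] pointing down, gripper open.
Joint ranges: [-3.08, 3.08], [-0.75, 2.2], [0.22, 2.44], [-1.43, 4.57], [0, 2.65], [-2.85, 2.85]. Speed limits (rad/s): [2.79, 2.79, 3.14, 3.14, 3.14, 3.14].

INTERFACE

Orientations are given as a unit quaternion [x, y, z, w].
In Python, from station import manip, vision gives the robot as it stands.
- The arm moves only by the shell command python3 -m crank 'ROWS' [FORCE]. ROWS is JSON, a list of rows, each an object with "grip": the closure, from 0 (fully open) to 1 (shut); "offset": the shift along the tool's x, y, z in mm, a list of three; "angular": the turn, a rotation vector about the tool's x, y, z in degrees, a list of three. A call has 1 to 10 rows; each row is the pose to reach, as a shift and turn from the pose commanded when the call began, along the tool's axes at that moment; what a row does not reach only later rows make up. A row lasts 1/10 s, in which the tool goes at most 50 mm and 8.59 degrees, less where a joint would pass 70% of its speed; a pose out of reach is approached as far as the arm can. A call with a gripper value outside its range is refused whole. The fingers move at their own pace and stop on an object; FORCE is the grip in N (left out, the last holds). Time passes only in rows, so rows that repeat a pose let the fingers close. It gives the time, the measured TCP pose, the force and the opening at its end, in the units of the state.
- manip.sense(): the state, without advancing time (a new reading comes with each control period).
- vision.snapshot(name): name is "scene" or "side" or "wrist"; returns a dict with "pixels" (480x640x3 uint8, red, green, blue), "intrinsics" (3x3 intrinsics, pixels), "R" (3x3) and "t" (3): a world point X has camera coordinates R X + t. Camera axes: x right, y down, z forward; pixel columns grow to the right and rows downward; lengths in m; the calibration is good to about 2 mm. A picture is of the moment at which its call begins. There is no depth.
- manip.sign_off(): hands the job in, once; it reports no verdict.
The state is a dict: "t": time; "q": joint angles; "qd": joint speeds; "tau": joint torques, N m; "tcp_pos": TCP position; "tool_rot": TCP orientation; "force": force on the tool from outside, world axes, zero at the start; "ft_torque": the same for the moment, N m; "finger_gap": opening from 0.0 (shut) to 1.0 (fully open).
Only numpy, scipy, OpenCV 4.12 (cv2) and the standard library are available. Lean on these libraries where they do the work, as an engineer would, in place of code of your own. Each camera call takes 0.05 s, during which the arm holds its last target.

## Working session

There is one attempt and no reset: what is moved stays moved. The work goes in short steps, Python scripts to look and compute and a shell command to move; the robot and the scene stay as the last step left them, time stands still between calls to the robot, and variables do not carry over. Pictures are saved under pics/ and viewed, and the job is handed in when it is done.

```bash
ls; mkdir -p pics
python3 - <<'E'
from station import manip, vision
import cv2
print(manip.sense(), manip.grip_depth)
for n in ("scene","side","wrist"):
    s=vision.snapshot(n); cv2.imwrite(f"pics/{n}0.png",s["pixels"][:,:,::-1])
    print(n,s["intrinsics"],s["R"],s["t"])
E
```

```text
pics
{'t': 0.0, 'q': array([-1.78515667e-01,  5.28473216e-01,  1.43393528e+00, -4.14442670e-06,
        1.18139717e+00, -1.78494501e-01]), 'qd': array([ 0.00054487,  0.0012941 ,  0.00067316, -0.0002543 , -0.00025253,
        0.00296602]), 'tau': array([ 2.50220628e-04, -4.42344439e+01, -1.78024775e+01, -2.06930472e-04,
        8.36740597e-03,  2.24214921e-05]), 'tcp_pos': array([6.24266241e-01, 1.50912940e-04, 2.30318807e-01]), 'tool_rot': array([ 7.07113274e-01,  7.07099423e-01, -6.32633687e-04, -9.07816553e-04]), 'force': array([ 0.3646778 , -0.66507474, -0.78631158]), 'ft_torque': array([-0.01892001, -0.02583324, -0.0116822 ]), 'finger_gap': 1.0004744924314117} 0.0187
scene [[565.5714356   0.        321.9416949]
 [  0.        565.5714356 239.7362649]
 [  0.          0.          1.       ]] [[ 0.09015367  0.99592525 -0.00228336]
 [ 0.8072951  -0.07442063 -0.58543675]
 [-0.58322117  0.05093593 -0.81071487]] [-0.12403328 -0.38419376  1.57621492]
side [[567.41312396   0.         316.72748595]
 [  0.         567.41312396 243.3827465 ]
 [  0.           0.           1.        ]] [[-0.98439901 -0.1758645   0.00550235]
 [-0.11952806  0.64545373 -0.75438884]
 [ 0.12911871 -0.74327731 -0.65640475]] [0.53598991 0.09526304 1.49299634]
wrist [[354.36579448   0.         321.73501949]
 [  0.         354.36579448 244.53462071]
 [  0.           0.           1.        ]] [[ 9.99997489e-01 -8.30304676e-04 -2.08163158e-03]
 [-1.66431407e-04 -9.53786075e-01  3.00486433e-01]
 [-2.23492651e-03 -3.00485332e-01 -9.53783817e-01]] [-0.6232191  -0.03811115  0.38012483]
```

View pics/scene0.png

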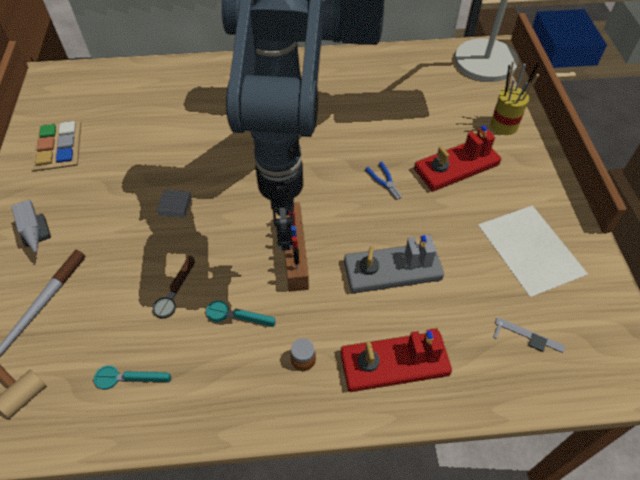

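View pics/side0.png

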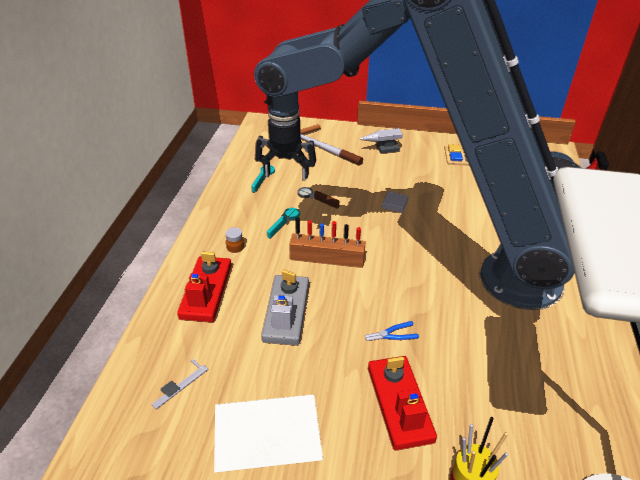

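View pics/wrist0.png

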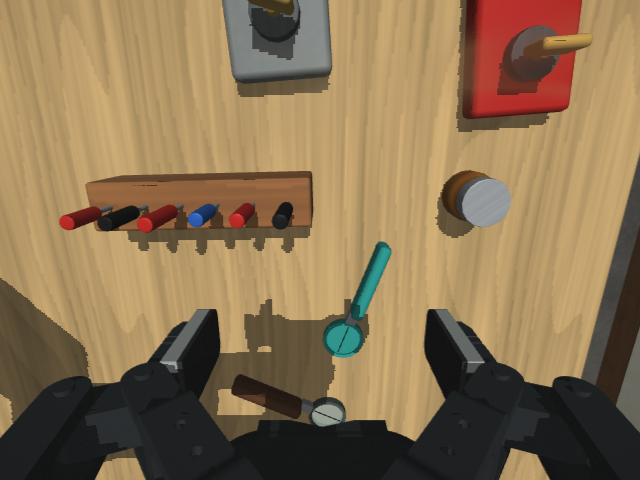

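The scene view shows the grey vise at (395,265), with its key at (370,262) and stone at (422,241). The loupe lies with its handle at (183,272) and lens at (165,307), and the rack is at (293,247). Next I'll zoom in to measure.

```bash
cat > h.py <<'E'
import numpy as np, cv2
from station import manip, vision
from scipy.spatial.transform import Rotation as Rn
def ray(s,u,v):
    d=s["R"].T@np.linalg.inv(s["intrinsics"])@np.array([u,v,1.]); o=-s["R"].T@s["t"]; return o,d/np.linalg.norm(d)
def onz(s,u,v,z):
    o,d=ray(s,u,v); return o+d*(z-o[2])/d[2]
def proj(s,X):
    c=s["R"]@np.asarray(X,float)+s["t"]; p=s["intrinsics"]@c; return p[:2]/p[2]
def tri(a,pa,b,pb):
    A=[];B=[]
    M=np.zeros((3,3));v=np.zeros(3);L=[]
    for s,p in((a,pa),(b,pb)):
        o,d=ray(s,*p);P=np.eye(3)-np.outer(d,d);M+=P;v+=P@o;L.append((o,P))
    X=np.linalg.solve(M,v); return X,[np.linalg.norm(P@(X-o)) for o,P in L]
def crop(s,name,u0,u1,v0,v1,k):
    c=cv2.resize(s["pixels"][v0:v1,u0:u1,::-1],None,fx=k,fy=k,interpolation=cv2.INTER_CUBIC); cv2.imwrite("pics/"+name+".png",c)
def blobs(s,lo,hi,box,minA=5):
    h=cv2.cvtColor(np.ascontiguousarray(s["pixels"]),cv2.COLOR_RGB2HSV); m=cv2.inRange(h,np.array(lo),np.array(hi))
    k=np.zeros_like(m);u0,u1,v0,v1=box;k[v0:v1,u0:u1]=m[v0:v1,u0:u1]
    n,l,st,c=cv2.connectedComponentsWithStats(k)
    return [(st[i][4],c[i].round(2),st[i][:4]) for i in range(1,n) if st[i][4]>=minA],k
E
python3 - <<'E'
from h import *
a=vision.snapshot("scene");b=vision.snapshot("side");w=vision.snapshot("wrist")
import pickle;pickle.dump((a,b,w),open("s0.pkl","wb"))
crop(a,"sv",340,450,225,300,7); crop(b,"bv",255,320,255,350,6); crop(a,"sl",140,240,240,330,6); crop(b,"bl",280,360,180,220,8)
print("blue a",blobs(a,(105,120,60),(130,255,255),(400,445,225,265)))if 0 else 0
for s,bx in((a,(400,445,225,265)),(b,(260,310,280,330))):
    print(blobs(s,(105,120,60),(130,255,255),bx)[0]); 
for s,bx in((a,(355,385,240,280)),(b,(275,305,262,295))):
    print(blobs(s,(14,110,60),(30,255,255),bx)[0])
E
```

```text
[(np.int32(21), array([423.33, 238.19]), array([421, 236,   5,   6], dtype=int32))]
[(np.int32(26), array([281.  , 297.38]), array([278, 296,   7,   4], dtype=int32))]
[(np.int32(82), array([369.99, 255.46]), array([367, 246,   7,  20], dtype=int32))]
[(np.int32(492), array([289.36, 270.45]), array([275, 262,  30,  23], dtype=int32))]
```

```bash
cd pics; python3 -c "
import cv2,numpy as np
def pad(n,H,W):
    i=cv2.imread(n+'.png');o=np.zeros((H,W,3),np.uint8);i=i[:H,:W];o[:i.shape[0],:i.shape[1]]=i;return o
cv2.imwrite('m1.png',np.hstack([pad('bv',570,390)]))
"
```

```text
(no output)
```

View pics/sv.png

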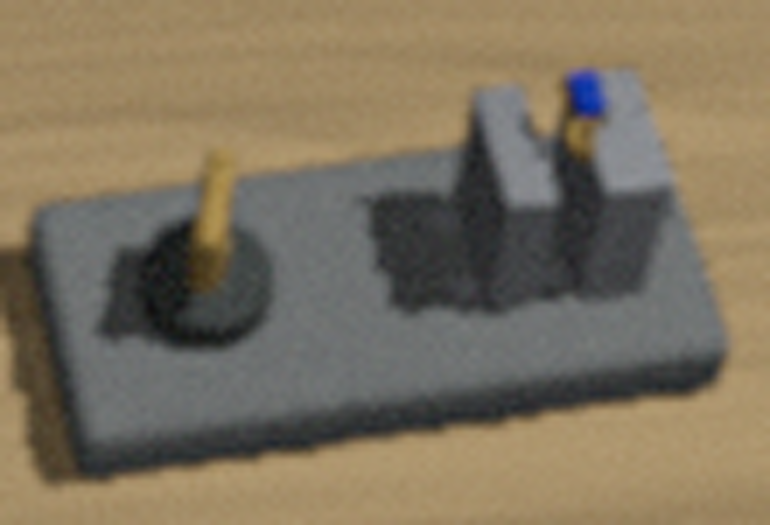

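View pics/bv.png

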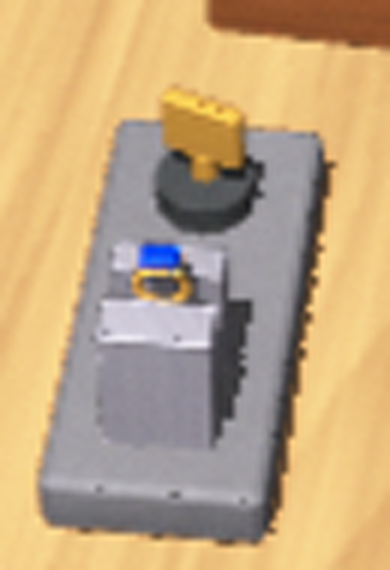

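View pics/sl.png

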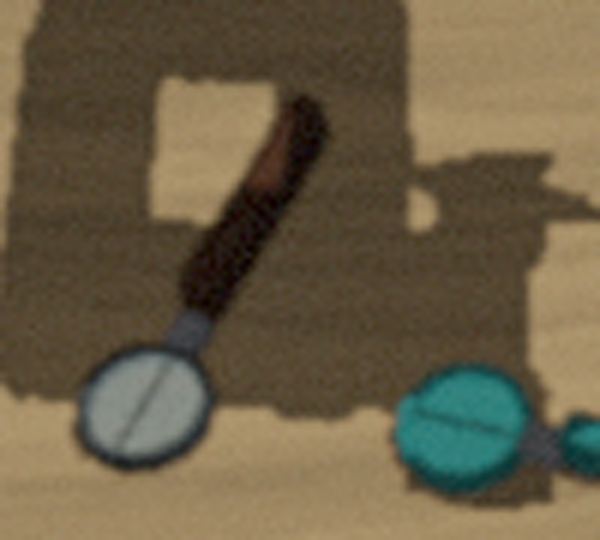

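View pics/bl.png

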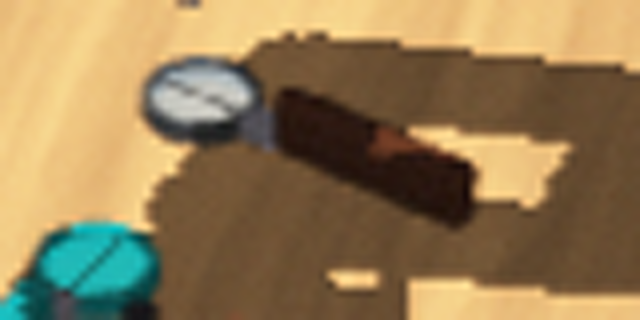

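Run:
```python
from h import *
import pickle;a,b,w=pickle.load(open("s0.pkl","rb"))
np.set_printoptions(precision=4,suppress=True)
print("stone tri",tri(a,(423.33,238.19),b,(281.,297.38)))
print("stone a z.111",onz(a,423.33,238.19,.111),"b",onz(b,281,297.38,.112))
# key wing centre
print("key tri",tri(a,(370,255.46),b,(289.36,270.45)))
# wing corners in side crop
for p in((163,90),(243,125),(243,168),(163,135)): 
    u,v=255+(p[0]-2.5)/6,255+(p[1]-2.5)/6; print(p, onz(b,u,v,.088 if p[1]<130 else .058))
# scene wing top/bottom ends
for p,z in(((218,153),.088),((210,285),.058)): print(onz(a,340+p[0]/7,225+p[1]/7,z))
for p in((38,210),(85,445),(722,360),(640,140)): print("base",onz(a,340+p[0]/7,225+p[1]/7,.03))
bb=[onz(b,255+p[0]/6,255+p[1]/6,.03) for p in((118,122),(325,135),(262,505),(45,488))]
print("base side",bb,[np.linalg.norm(bb[i]-bb[(i+1)%4]) for i in range(4)])
# loupe
print("lens a",onz(a,140+145/6,240+403/6,.01),"lens b",onz(b,280+202/8,180+95/8,.01))
print("handle ends a (top z=.028)",[onz(a,140+p[0]/6,240+p[1]/6,.028) for p in((305,105),(200,285))])
print("handle top ends b",[onz(b,280+p[0]/8,180+p[1]/8,.028) for p in((285,95),(470,170))])
print("lens w",onz(w,328,411,.01),"h w",[onz(w,*p,.028) for p in((238,383),(302,405))])
```

```text
stone tri (array([0.5781, 0.281 , 0.1121]), [np.float64(0.0011382129738363176), np.float64(0.0011382129738362569)])
stone a z.111 [0.5784 0.2818 0.111 ] b [0.5774 0.2798 0.112 ]
key tri (array([0.5877, 0.168 , 0.0847]), [np.float64(0.005719561052813083), np.float64(0.0057195610528130315)])
(163, 90) [0.6023 0.1662 0.088 ]
(243, 125) [0.566  0.1803 0.088 ]
(243, 168) [0.5677 0.175  0.058 ]
(163, 135) [0.6043 0.1621 0.058 ]
[0.5743 0.1757 0.088 ]
[0.6013 0.1715 0.058 ]
base [0.5507 0.1263 0.03  ]
base [0.6367 0.1306 0.03  ]
base [0.6246 0.3272 0.03  ]
base [0.5415 0.319  0.03  ]
base side [array([0.6309, 0.1314, 0.03  ]), array([0.5423, 0.1231, 0.03  ]), array([0.5286, 0.3253, 0.03  ]), array([0.6121, 0.3321, 0.03  ])] [np.float64(0.08897659153446755), np.float64(0.2026134754205256), np.float64(0.08376904357487777), np.float64(0.2016007521205778)]
lens a [ 0.6338 -0.2647  0.01  ] lens b [ 0.6287 -0.268   0.01  ]
handle ends a (top z=.028) [array([ 0.5249, -0.2108,  0.028 ]), array([ 0.5984, -0.2441,  0.028 ])]
handle top ends b [array([ 0.5926, -0.2493,  0.028 ]), array([ 0.516, -0.215,  0.028])]
lens w [ 0.6314 -0.2573  0.01  ] h w [array([ 0.5261, -0.2005,  0.028 ]), array([ 0.6001, -0.2319,  0.028 ])]
```

```bash
python3 -m crank '[{"grip":0,"offset":[30,-7,0],"angular":[0,0,-8]},{"grip":0,"offset":[65,-14,0],"angular":[0,0,-16]},{"grip":0,"offset":[100,-22,10],"angular":[0,0,-24]},{"grip":0,"offset":[130,-30,20],"angular":[0,0,-32]},{"grip":0,"offset":[155,-36,35],"angular":[0,0,-40]},{"grip":0,"offset":[171,-39,50],"angular":[0,0,-48]},{"grip":0,"offset":[171,-39,60],"angular":[0,0,-56]},{"grip":0,"offset":[171,-39,70],"angular":[0,0,-64]},{"grip":0,"offset":[171,-39,70],"angular":[0,0,-69]},{"grip":0,"offset":[171,-39,70],"angular":[0,0,-69]}]'
python3 - <<'E'
from h import *
s=manip.sense();print(s["tcp_pos"],s["q"],s["t"],s["force"])
w=vision.snapshot("wrist");cv2.imwrite("pics/w1.png",w["pixels"][:,:,::-1])
import pickle;pickle.dump(w,open("w1.pkl","wb"))
R=Rn.from_quat(s["tool_rot"]).as_matrix();print(R)
for n,X in dict(k=[.5855,.171,.088],st=[.578,.281,.113]).items():print(n,proj(w,X))
E
```

```text
t: 1.3
tcp_pos: [0.5857, 0.1712, 0.1608]
tool_rot: [0.182, 0.983, -0.0, -0.0]
force: [0.6, -0.3, 0.5]
finger_gap: 0.999
[0.58574501 0.17115487 0.16083247] [ 1.01384865e-01  5.92932941e-01  1.53624922e+00 -3.18446414e-05
  1.01330340e+00 -1.10294448e+00] 1.3 [ 0.5781217  -0.25164651  0.49533007]
[[-9.33604812e-01  3.58303322e-01 -8.85584550e-04]
 [ 3.58303557e-01  9.33605134e-01 -1.17256108e-04]
 [ 7.84773030e-04 -4.26778962e-04 -9.99999601e-01]]
k [321.51875278 258.87927979]
st [507.24496772 193.24212867]
```

View pics/w1.png

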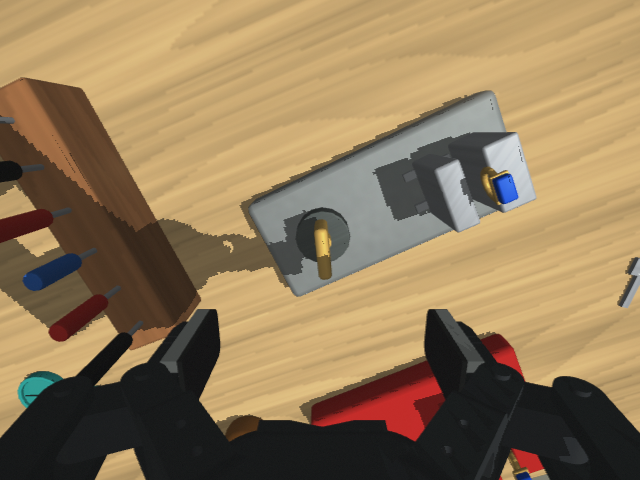

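The wrist picture has the wing at about (322,250), near the predicted (321.5,259), and the stone top at (505,188), against a predicted (507,193). I'll refine both.

Run:
```python
from h import *
import pickle;w=pickle.load(open("w1.pkl","rb"))
crop(w,"w1k",285,365,200,290,6);crop(w,"w1s",400,545,120,240,5)
for bx,lo,hi in(((300,345,210,285),(12,100,50),(30,255,255)),((480,530,165,215),(105,120,60),(130,255,255))):
    bl,k=blobs(w,lo,hi,bx); print(bl); c=max(cv2.findContours(k,0,2)[0],key=cv2.contourArea);print(cv2.minAreaRect(c))
```

```text
[(np.int32(789), array([322.49, 248.4 ]), array([314, 220,  17,  59], dtype=int32)), (np.int32(65), array([338.69, 282.  ]), array([329, 278,  16,   7], dtype=int32))]
((322.0, 249.0), (58.0, 16.0), 90.0)
[(np.int32(538), array([505.2 , 188.29]), array([493, 174,  25,  30], dtype=int32))]
((505.3000183105469, 188.40000915527344), (28.144268035888672, 19.922346115112305), 71.56504821777344)
```

View pics/w1k.png

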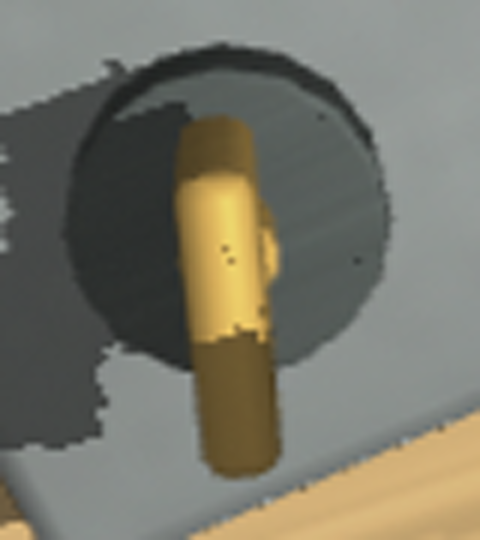

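View pics/w1s.png

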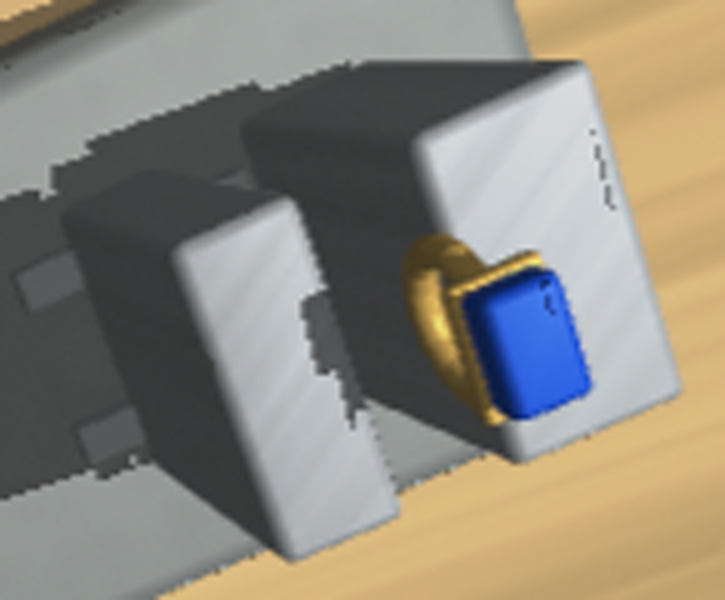

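Run:
```python
from h import *
import pickle;w=pickle.load(open("w1.pkl","rb"))
f=lambda x,y:(285+(x+.5)/6-.5,200+(y+.5)/6-.5)
e=[onz(w,*f(*p),.088) for p in((213,178),(243,472))]
print(e,np.mean(e,0),np.linalg.norm(e[0]-e[1]),np.degrees(np.arctan2(*(e[1]-e[0])[1::-1])))
f=lambda x,y:(400+(x+.5)/5-.5,120+(y+.5)/5-.5)
q=[onz(w,*f(*p),.113) for p in((483,300),(550,270),(592,388),(525,418))]
q2=np.array(q);print(q2,np.mean(q2,0),[np.linalg.norm(q2[i]-q2[i-1]) for i in range(4)])
d=q2[2]-q2[1];print(np.degrees(np.arctan2(d[1],d[0])))
J=[onz(w,*f(*p),.09) for p in((175,250),(285,560),(398,515),(298,198),(415,140),(585,62),(680,390),(520,462))];J=np.array(J);print(J)
for i,j in((0,1),(3,2),(4,7),(5,6)): d=J[j]-J[i];print(np.linalg.norm(d),np.degrees(np.arctan2(d[1],d[0])))
```

```text
[array([0.56673333, 0.17725933, 0.088     ]), array([0.59893985, 0.16833217, 0.088     ])] [0.58283659 0.17279575 0.088     ] 0.03342085445430135 -15.492573436156912
[[0.56868411 0.27705833 0.113     ]
 [0.56812713 0.28437633 0.113     ]
 [0.58220884 0.28596771 0.113     ]
 [0.58284927 0.2785095  0.113     ]] [0.57546733 0.28147797 0.113     ] [np.float64(0.014239303237641065), np.float64(0.007339170095915287), np.float64(0.014171349889338925), np.float64(0.0074856527516808475)]
6.447668259210594
[[0.55652996 0.25380889 0.09      ]
 [0.59823804 0.2563638  0.09      ]
 [0.59763896 0.27087386 0.09      ]
 [0.5559115  0.26888871 0.09      ]
 [0.55439148 0.28321748 0.09      ]
 [0.5529135  0.30342022 0.09      ]
 [0.5946348  0.30640935 0.09      ]
 [0.59645659 0.28640601 0.09      ]]
0.041786256808731714 3.5053896994982394
0.041774649937052766 2.723758506542895
0.042185783208060657 4.334727578695034
0.041828238283514244 4.097964877562614
```

```bash
python3 -m crank '[{"grip":0.4,"offset":[2.5,0,20],"angular":[0,0,-5.5]},{"grip":0.4,"offset":[2.5,0,50],"angular":[0,0,-5.5]},{"grip":0.4,"offset":[2.5,0,80],"angular":[0,0,-5.5]},{"grip":0.4,"offset":[2.5,0,100],"angular":[0,0,-5.5]},{"grip":0.4,"offset":[2.5,0,105],"angular":[0,0,-5.5]},{"grip":0.4,"offset":[2.5,0,105],"angular":[0,0,-5.5]}]' 40
python3 - <<'E'
from h import *
s=manip.sense();print(s["tcp_pos"],s["q"],s["t"],s["force"],s["finger_gap"])
w=vision.snapshot("wrist");cv2.imwrite("pics/w2.png",w["pixels"][:,:,::-1])
E
```

```text
t: 1.95
tcp_pos: [0.5835, 0.1718, 0.0559]
tool_rot: [0.135, 0.991, -0.0, -0.0]
force: [0.4, 0.2, 0.1]
finger_gap: 0.598
[0.58353782 0.17183685 0.05590593] [ 1.02872291e-01  7.42018786e-01  1.60087605e+00  2.04709869e-05
  7.99675840e-01 -1.19627297e+00] 1.95 [0.40803212 0.1703294  0.05364302] 0.5979448801233168
```

View pics/w2.png

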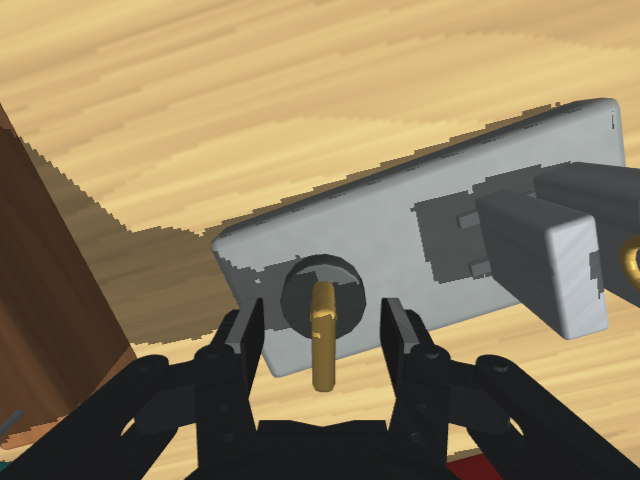

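The wing, spanning (323,283) to (324,390), sits centred between the pads and square to them. Closing now.

```bash
python3 -m crank '[{"grip":1,"offset":[0,0,0],"angular":[0,0,0]},{"grip":1,"offset":[0,0,0],"angular":[0,0,0]},{"grip":1,"offset":[0,0,0],"angular":[0,0,0]},{"grip":1,"offset":[0,0,0],"angular":[0,0,0]},{"grip":1,"offset":[0,0,0],"angular":[0,0,0]},{"grip":1,"offset":[0,0,0],"angular":[0,0,0]}]' 60
python3 -m crank '[{"grip":1,"offset":[0,0,0],"angular":[0,0,5]},{"grip":1,"offset":[0,0,0],"angular":[0,0,10]},{"grip":1,"offset":[0,0,0],"angular":[0,0,15]},{"grip":1,"offset":[0,0,0],"angular":[0,0,20]},{"grip":1,"offset":[0,0,0],"angular":[0,0,25]},{"grip":1,"offset":[0,0,0],"angular":[0,0,30]}]'
python3 -c "
from h import *
s=manip.sense();print(s['tcp_pos'],s['q'],s['force'],s['ft_torque'])"
```

```text
t: 2.6
tcp_pos: [0.5844, 0.1722, 0.0576]
tool_rot: [0.135, 0.991, 0.0, 0.001]
force: [-0.7, 0.9, 6.5]
finger_gap: 0.095
t: 3.2
tcp_pos: [0.5846, 0.1724, 0.0576]
tool_rot: [0.388, 0.922, 0.001, 0.001]
force: [-0.2, 1.1, 6.1]
finger_gap: 0.093
[0.58456801 0.1724346  0.05757455] [ 1.03504174e-01  7.39513887e-01  1.60003927e+00  5.38308885e-04
  7.99451148e-01 -6.70331096e-01] [-0.24432806  1.0552815   6.13902465] [0.22245728 0.07374607 0.10244347]
```

```bash
python3 -m crank '[{"grip":1,"offset":[0,0,0],"angular":[0,0,6]},{"grip":1,"offset":[0,0,0],"angular":[0,0,12]},{"grip":1,"offset":[0,0,0],"angular":[0,0,18]},{"grip":1,"offset":[0,0,0],"angular":[0,0,24]},{"grip":1,"offset":[0,0,0],"angular":[0,0,30]},{"grip":1,"offset":[0,0,0],"angular":[0,0,36]},{"grip":1,"offset":[0,0,0],"angular":[0,0,42]},{"grip":1,"offset":[0,0,0],"angular":[0,0,48]}]'
python3 -c "
from h import *
s=manip.sense();print(s['tcp_pos'],s['q'],s['force'],s['ft_torque'])
w=vision.snapshot('wrist');cv2.imwrite('pics/w3.png',w['pixels'][:,:,::-1])"
```

```text
t: 4.0
tcp_pos: [0.585, 0.1726, 0.0576]
tool_rot: [0.73, 0.684, 0.002, 0.001]
force: [-0.4, 2.3, 4.6]
finger_gap: 0.093
[0.58504903 0.17263581 0.05759804] [1.03676169e-01 7.39656573e-01 1.59950593e+00 7.61084485e-04
 7.98770178e-01 1.68131051e-01] [-0.38453895  2.31456672  4.59248391] [0.2822368  0.03219476 0.14190999]
```

View pics/w3.png

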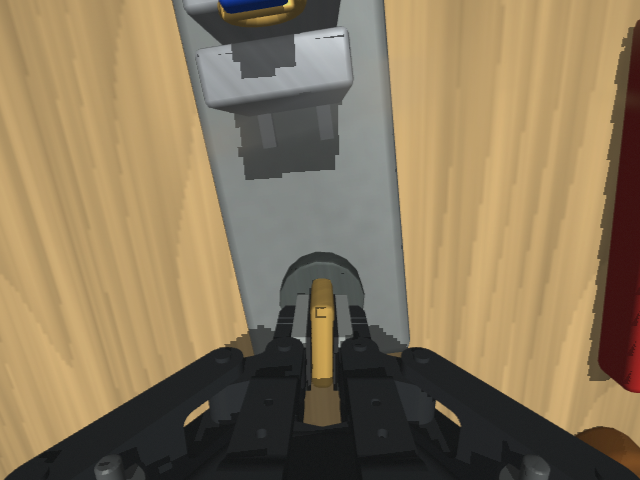

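The key follows the gripper, with the wing still between the pads at (322,330). I'll continue to the stop.

```bash
python3 -m crank '[{"grip":1,"offset":[0,0,0],"angular":[0,0,6]},{"grip":1,"offset":[0,0,0],"angular":[0,0,12]},{"grip":1,"offset":[0,0,0],"angular":[0,0,18]},{"grip":1,"offset":[0,0,0],"angular":[0,0,24]},{"grip":1,"offset":[0,0,0],"angular":[0,0,30]},{"grip":1,"offset":[0,0,0],"angular":[0,0,33]}]'
python3 -c "
from h import *
s=manip.sense();print(s['tcp_pos'],s['q'],s['force'],s['ft_torque'])"
python3 -m crank '[{"grip":1,"offset":[0,0,0],"angular":[0,0,2]},{"grip":1,"offset":[0,0,0],"angular":[0,0,4]},{"grip":1,"offset":[0,0,0],"angular":[0,0,6]}]'
python3 -c "
from h import *
s=manip.sense();print(s['tcp_pos'],s['q'],s['force'],s['ft_torque'])
a=vision.snapshot('scene');crop(a,'sv2',340,450,225,300,7)
b=vision.snapshot('side');crop(b,'bv2',255,320,255,350,6)"
```

```text
t: 4.65
tcp_pos: [0.5854, 0.1725, 0.0576]
tool_rot: [0.893, 0.449, 0.002, 0.001]
force: [1.1, 1.6, 5.0]
finger_gap: 0.092
[0.585393   0.17252539 0.05762359] [1.03513548e-01 7.39731425e-01 1.59916178e+00 5.36224967e-04
 7.98416803e-01 7.42307048e-01] [1.07607277 1.61152559 5.03979283] [ 0.24817306 -0.08722123  0.1677275 ]
t: 4.95
tcp_pos: [0.5854, 0.1725, 0.0576]
tool_rot: [0.915, 0.403, 0.002, 0.001]
force: [2.0, 2.0, 5.0]
finger_gap: 0.093
[0.58543341 0.1724717  0.0576051 ] [1.03456347e-01 7.39775136e-01 1.59912402e+00 4.26848176e-04
 7.98372336e-01 8.45414154e-01] [1.99448764 1.9655388  4.97208174] [ 0.18720376 -0.06037446  0.12548715]
```

View pics/sv2.png

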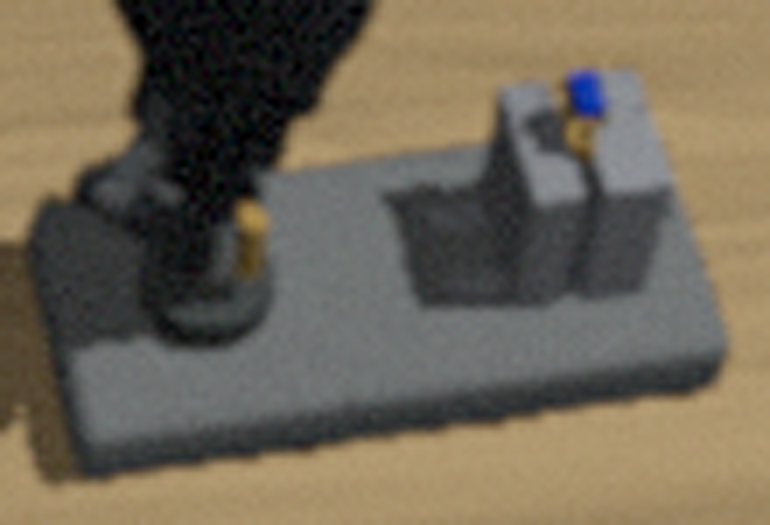

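View pics/bv2.png

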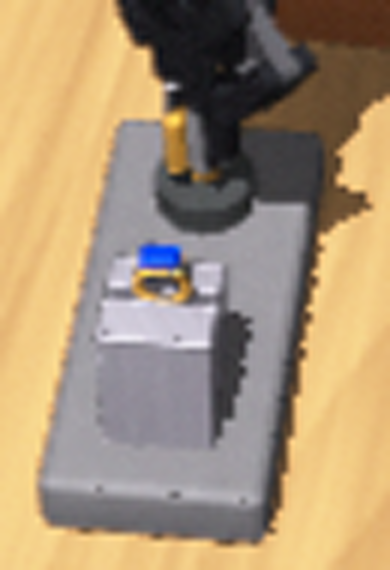

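Turned 117° so far, and the jaw gap is narrowing but still open at (560,190) in the crop. I'll keep going in small steps and watch the torque.

```bash
for i in 1 2; do python3 -m crank '[{"grip":1,"offset":[0,0,0],"angular":[0,0,2]},{"grip":1,"offset":[0,0,0],"angular":[0,0,4]}]' | grep -E "t:"
python3 -c "
from h import *
s=manip.sense();print(s['q'][5],s['force'],s['ft_torque'])"; done
```

```text
t: 5.25
tool_rot: [0.929, 0.37, 0.002, 0.0]
0.914801474216505 [1.50112181 1.52429732 5.62166117] [ 0.23681832 -0.03607059  0.11818872]
t: 5.45
tool_rot: [0.941, 0.339, 0.002, 0.001]
0.9835289614733003 [1.26787108 2.59467331 5.11752052] [ 0.40587369 -0.04664116  0.79792469]
```

```bash
python3 -m crank '[{"grip":1,"offset":[0,0,0],"angular":[0,0,1.5]},{"grip":1,"offset":[0,0,0],"angular":[0,0,1.5]}]' | grep -E "t:"
python3 -c "
from h import *
s=manip.sense();print(s['q'][5],s['force'],s['ft_torque'])
w=vision.snapshot('wrist');cv2.imwrite('pics/w4.png',w['pixels'][:,:,::-1])
a=vision.snapshot('scene');crop(a,'sv3',340,450,225,300,7)"
```

```text
t: 5.65
tool_rot: [0.945, 0.328, 0.002, 0.001]
1.0065000119283092 [1.43405829 1.64452191 5.70171914] [ 0.33748305 -0.08514008  1.12532888]
```

View pics/w4.png

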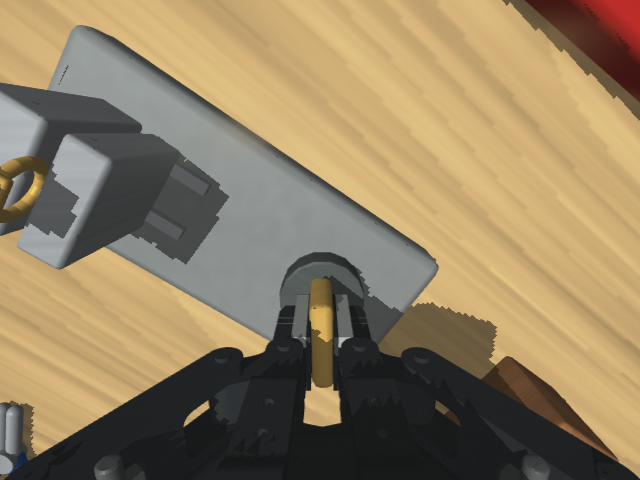

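View pics/sv3.png

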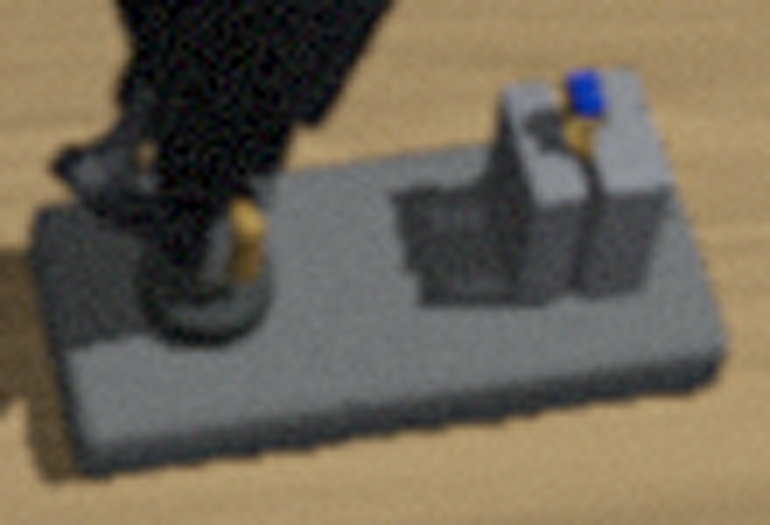

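The torque has risen to 1.1 N m with almost no side force, so the key is at its stop after 0.34 + 2.2 rad. I'll release, rise and check.

```bash
python3 -m crank '[{"grip":0.4,"offset":[0,0,0],"angular":[0,0,0]},{"grip":0.4,"offset":[0,0,0],"angular":[0,0,0]},{"grip":0.4,"offset":[0,0,0],"angular":[0,0,0]},{"grip":0.4,"offset":[0,0,-30],"angular":[0,0,0]},{"grip":0.4,"offset":[0,0,-70],"angular":[0,0,0]},{"grip":0.2,"offset":[0,0,-105],"angular":[0,0,0]},{"grip":0,"offset":[0,0,-105],"angular":[0,0,0]},{"grip":0,"offset":[0,0,-105],"angular":[0,0,0]}]'
python3 -c "
from h import *
import pickle
s=manip.sense();print(s['q'][5],s['force'],s['ft_torque'])
w=vision.snapshot('wrist');cv2.imwrite('pics/w5.png',w['pixels'][:,:,::-1]);pickle.dump(w,open('w5.pkl','wb'))"
```

```text
t: 6.55
tcp_pos: [0.5836, 0.1718, 0.1617]
tool_rot: [0.946, 0.325, 0.0, 0.0]
force: [-0.6, -0.3, -0.0]
finger_gap: 0.998
1.010619600923176 [-0.5679238  -0.32488703 -0.02652831] [0.07627342 0.05728638 0.00241765]
```

View pics/w5.png

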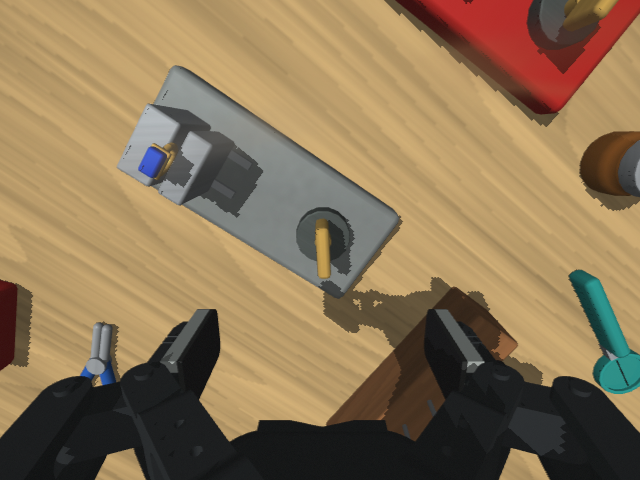

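Run:
```python
from h import *
import pickle;w=pickle.load(open("w5.pkl","rb"))
crop(w,"w5k",285,365,200,290,6);crop(w,"w5s",110,240,90,215,5)
```

```text
(no output)
```

View pics/w5k.png

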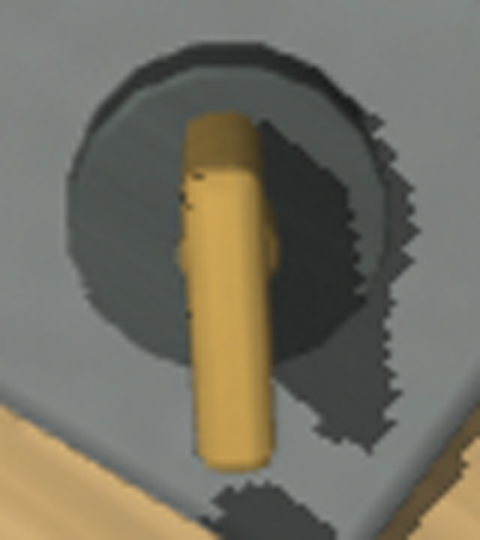

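View pics/w5s.png

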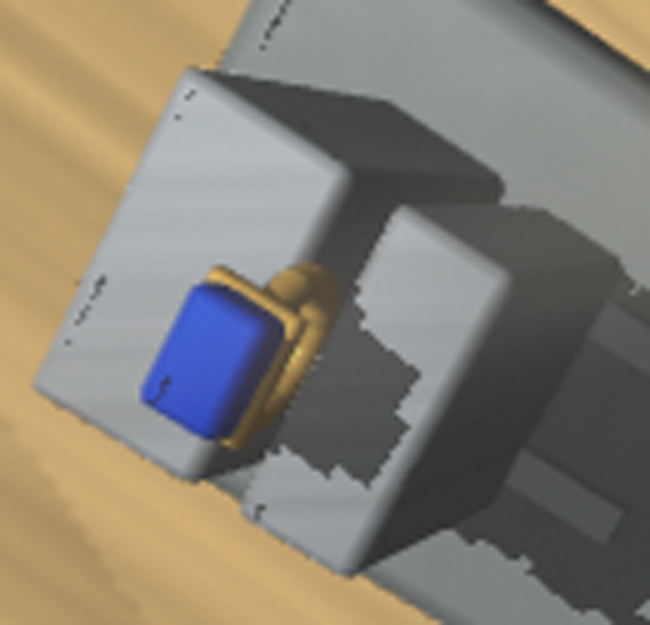

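Run:
```python
from h import *
import pickle;w=pickle.load(open("w5.pkl","rb"))
f=lambda x,y:(285+(x+.5)/6-.5,200+(y+.5)/6-.5)
e=[onz(w,*f(*p),.088) for p in((225,172),(237,465))]
print(np.mean(e,0),np.linalg.norm(e[0]-e[1]),np.degrees(np.arctan2(*(e[1]-e[0])[1::-1])))
f=lambda x,y:(110+(x+.5)/5-.5,90+(y+.5)/5-.5)
q2=np.array([onz(w,*f(*p),.113) for p in((203,285),(283,328),(210,437),(145,398))])
print(q2,np.mean(q2,0)); 
for i,j in((0,3),(1,2)): d=q2[i]-q2[j];print("stone",np.degrees(np.arctan2(d[1],d[0])))
J=np.array([onz(w,*f(*p),.09) for p in((350,175),(195,480),(400,207),(245,510),(510,280),(350,575),(190,68),(35,385))])
for i in(0,2,4,6): d=J[i+1]-J[i];print(J[i],J[i+1],np.linalg.norm(d),np.degrees(np.arctan2(d[1],d[0])))
n=np.array([-np.sin(.068),np.cos(.068)]);print([j[:2]@n for j in J])
J0=np.array([[0.59823804,0.2563638],[.59763896,.27087386],[.55591,.26888871],[.55439,.283217],[.55653,.25380889]])
print("before",J0@n)
```

```text
[0.58590303 0.17326076 0.088     ] 0.03325599175090638 -139.77706281047406
[[0.58346244 0.28559203 0.113     ]
 [0.58480119 0.27680725 0.113     ]
 [0.57018536 0.27718316 0.113     ]
 [0.56953569 0.28466668 0.113     ]] [0.57699617 0.28106228 0.113     ]
stone 3.8013531840283155
stone -1.4733043815434992
[0.59721681 0.28636371 0.09      ] [0.55571877 0.2830074  0.09      ] 0.041633548577334714 -175.37605649818846
[0.59774467 0.28001134 0.09      ] [0.55626084 0.27642951 0.09      ] 0.04163818030535776 -175.0651540149092
[0.59867854 0.26564511 0.09      ] [0.55720355 0.26226725 0.09      ] 0.041612319835832544 -175.34391397768766
[0.59598796 0.30650086 0.09      ] [0.55391634 0.30356133 0.09      ] 0.042174191463540095 -176.00324742578738
[np.float64(0.24512243716927862), np.float64(0.2445935788211084), np.float64(0.23874888479104234), np.float64(0.23799405464101683), np.float64(0.22435240480215568), np.float64(0.2238004738717803), np.float64(0.26529655165782395), np.float64(0.2652224730741194)]
before [0.21512247 0.2296397  0.23049452 0.24489298 0.21540743]
```

The wing reads -139.8°, which with a vise yaw near 4° means 2.5 rad. The jaw moved 8.8 mm (2.19 rad), so the key is home. Now to the loupe.

```bash
python3 -m crank '[{"grip":0,"offset":[-10,12,-35],"angular":[0,0,6]},{"grip":0,"offset":[-35,40,-40],"angular":[0,0,13]},{"grip":0,"offset":[-62,70,-40],"angular":[0,0,20]},{"grip":0,"offset":[-90,102,-40],"angular":[0,0,27]},{"grip":0,"offset":[-120,135,-40],"angular":[0,0,34]},{"grip":0,"offset":[-150,168,-40],"angular":[0,0,41]},{"grip":0,"offset":[-180,202,-40],"angular":[0,0,48]},{"grip":0,"offset":[-210,236,-40],"angular":[0,0,55]},{"grip":0,"offset":[-240,270,-30],"angular":[0,0,60]},{"grip":0,"offset":[-267,301,-20],"angular":[0,0,64]}]'
python3 -m crank '[{"grip":0,"offset":[0,0,20],"angular":[0,0,0]},{"grip":0,"offset":[0,0,20],"angular":[0,0,0]},{"grip":0,"offset":[0,0,20],"angular":[0,0,0]}]'
python3 -c "
from h import *
import pickle
s=manip.sense();print(s['q'],s['force'],Rn.from_quat(s['tool_rot']).as_matrix())
w=vision.snapshot('wrist');cv2.imwrite('pics/w6.png',w['pixels'][:,:,::-1]);pickle.dump(w,open('w6.pkl','wb'))"
```

```text
t: 7.6
tcp_pos: [0.5571, -0.2313, 0.179]
tool_rot: [0.974, -0.227, -0.002, -0.001]
force: [1.0, 0.2, -0.3]
finger_gap: 0.999
t: 7.9
tcp_pos: [0.5572, -0.2286, 0.1594]
tool_rot: [0.974, -0.225, -0.002, -0.001]
force: [0.3, 0.0, 0.0]
finger_gap: 1.002
[-5.74744146e-01  5.86814206e-01  1.55506219e+00  2.90936449e-04
  1.00485208e+00  1.44965388e+00] [0.34430134 0.01855621 0.00577867] [[ 8.98795414e-01 -4.38348440e-01 -4.17712095e-03]
 [-4.38339038e-01 -8.98804706e-01  2.99803047e-03]
 [-5.06859795e-03 -8.63620855e-04 -9.99986782e-01]]
```

View pics/w6.png

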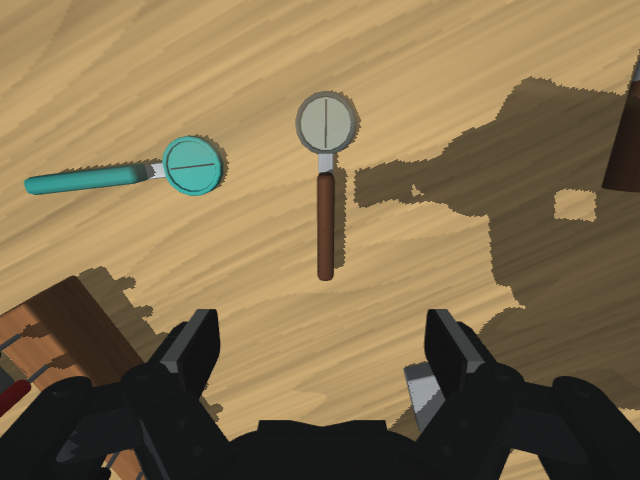

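The wrist view shows the loupe nearly aligned with the tool, with its lens at (326,122) and its handle running from (326,171) to (326,281).

Run:
```python
from h import *
import pickle;w=pickle.load(open("w6.pkl","rb"));s=manip.sense()
bl,k=blobs(w,(0,60,20),(14,255,140),(310,342,165,290),30)
print(bl);c=max(cv2.findContours(k,0,2)[0],key=cv2.contourArea);print(cv2.minAreaRect(c))
crop(w,"w6l",280,370,85,290,3)
A=onz(w,326,172.5,.028);B=onz(w,326,279,.028) ;L=onz(w,326.5,122.5,.01)
print(A,B,np.linalg.norm(A-B),(A+B)/2,L,np.degrees(np.arctan2(*(A-B)[1::-1])),np.degrees(np.arctan2(*(L-(A+B)/2)[1::-1])),np.linalg.norm((L-(A+B)/2)[:2]))
d=(A-B)/np.linalg.norm(A-B);hc=np.mean([(A+B)/2,L-.082*d],0);hc=(A+B)/2
R=Rn.from_quat(s['tool_rot']).as_matrix();dd=np.r_[hc[:2],.006]-s['tcp_pos'];print("tool delta mm",1e3*R.T@dd)
```

```text
[(np.int32(1681), array([325.42, 225.82]), array([318, 173,  16, 108], dtype=int32))]
((325.5, 226.5), (107.0, 15.0), 90.0)
[ 0.59786727 -0.25182974  0.028     ] [ 0.51877656 -0.21353426  0.028     ] 0.08787425334234134 [ 0.55832191 -0.232682    0.028     ] [ 0.63029519 -0.26815396  0.01      ] -25.836121559393572 -26.23633512689265 0.0802397186562188
tool delta mm [  2.49348408   3.67118253 154.47041161]
```

View pics/w6l.png

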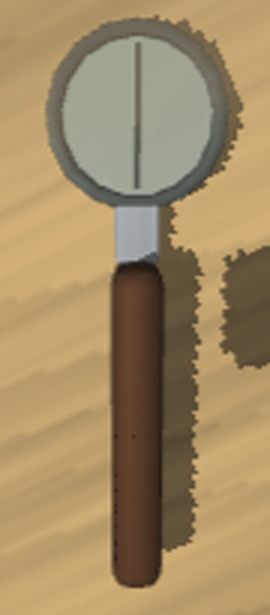

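```bash
python3 -m crank '[{"grip":0.3,"offset":[2,3,30],"angular":[0,0,0]},{"grip":0.3,"offset":[2,3,70],"angular":[0,0,0]},{"grip":0.3,"offset":[2,3,105],"angular":[0,0,0]},{"grip":0.3,"offset":[2,3,125],"angular":[0,0,0]},{"grip":0.3,"offset":[2,3,125],"angular":[0,0,0]}]'
python3 -c "
from h import *
s=manip.sense();print(s['tcp_pos'])
R=Rn.from_quat(s['tool_rot']).as_matrix();print(R[:,2],1e3*R.T@(np.array([.5583,-.2327,.006])-s['tcp_pos']))
w=vision.snapshot('wrist');cv2.imwrite('pics/w7.png',w['pixels'][:,:,::-1])"
```

```text
t: 8.45
tcp_pos: [0.5576, -0.2308, 0.0341]
tool_rot: [0.975, -0.224, -0.003, -0.001]
force: [-0.6, -0.8, -0.2]
finger_gap: 0.698
[ 0.55762159 -0.23083518  0.03406114]
[-0.00481353  0.00322819 -0.9999832 ] [ 1.58564525  1.40393102 28.05137857]
```

View pics/w7.png

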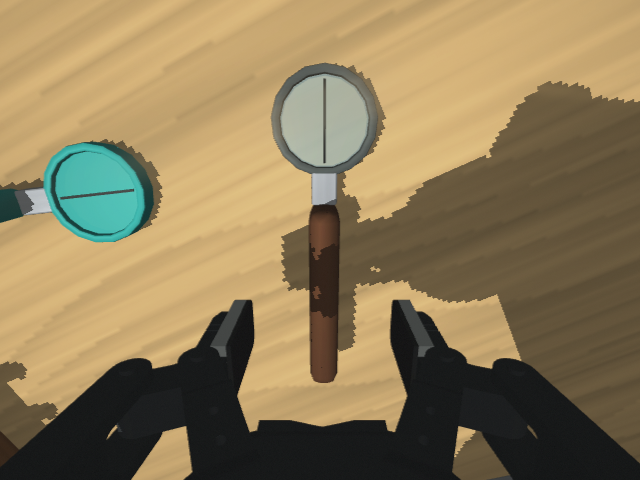

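```bash
python3 -m crank '[{"grip":0.3,"offset":[1.5,0.7,15],"angular":[0,0.3,0]},{"grip":0.3,"offset":[1.5,0.7,24],"angular":[0,0.3,0]},{"grip":0.3,"offset":[1.5,0.7,27],"angular":[0,0.3,0]},{"grip":0.3,"offset":[1.5,0.7,27],"angular":[0,0.3,0]},{"grip":1,"offset":[1.5,0.7,27],"angular":[0,0.3,0]},{"grip":1,"offset":[1.5,0.7,27],"angular":[0,0.3,0]},{"grip":1,"offset":[1.5,0.7,27],"angular":[0,0.3,0]},{"grip":1,"offset":[1.5,0.7,27],"angular":[0,0.3,0]},{"grip":1,"offset":[1.5,0.7,27],"angular":[0,0.3,0]},{"grip":1,"offset":[1.5,0.7,27],"angular":[0,0.3,0]}]' 60
python3 -c "
from h import *
s=manip.sense();print(s['tcp_pos'])
R=Rn.from_quat(s['tool_rot']).as_matrix();print(R,s['ft_torque'])
w=vision.snapshot('wrist');cv2.imwrite('pics/w8.png',w['pixels'][:,:,::-1])"
```

```text
t: 9.5
tcp_pos: [0.5605, -0.2348, 0.01]
tool_rot: [0.974, -0.225, 0.003, 0.001]
force: [0.1, 0.4, 5.6]
finger_gap: 0.15
[ 0.56045241 -0.23475476  0.00997352]
[[ 8.98757616e-01 -4.38409980e-01  5.60686658e-03]
 [-4.38400690e-01 -8.98775098e-01 -2.85605474e-03]
 [ 6.29143496e-03  1.08846772e-04 -9.99980203e-01]] [0.03871652 0.07709753 0.01648507]
```

View pics/w8.png

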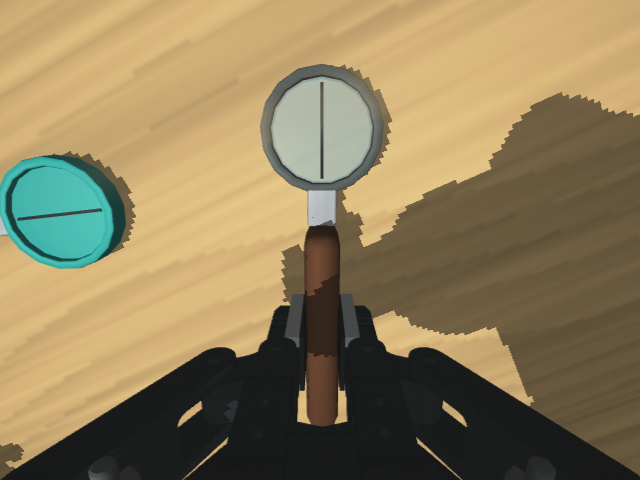

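The handle is held between the pads at (322,340) and the gap is 0.15, which fits 14 mm. Lifting.

```bash
python3 -m crank '[{"grip":1,"offset":[0,0,-8],"angular":[0,0,0]},{"grip":1,"offset":[0,0,-25],"angular":[0,0,0]},{"grip":1,"offset":[0,0,-60],"angular":[0,0,0]},{"grip":1,"offset":[0,0,-105],"angular":[0,0,0]},{"grip":1,"offset":[0,0,-150],"angular":[0,0,0]},{"grip":1,"offset":[0,0,-190],"angular":[0,0,0]},{"grip":1,"offset":[0,0,-210],"angular":[0,0,0]},{"grip":1,"offset":[0,0,-210],"angular":[0,0,0]},{"grip":1,"offset":[0,0,-210],"angular":[0,0,0]}]' 80
python3 -c "
from h import *
s=manip.sense();print(s['tcp_pos'],s['q'])
R=Rn.from_quat(s['tool_rot']).as_matrix();print(R,s['force'],s['ft_torque'])
w=vision.snapshot('wrist');cv2.imwrite('pics/w9.png',w['pixels'][:,:,::-1])
b=vision.snapshot('side');cv2.imwrite('pics/b9.png',b['pixels'][:,:,::-1])"
```

```text
t: 10.45
tcp_pos: [0.5584, -0.2336, 0.2187]
tool_rot: [0.974, -0.225, 0.002, 0.0]
force: [-0.2, -0.3, -0.6]
finger_gap: 0.143
[ 0.55835664 -0.23357341  0.21865677] [-5.80954865e-01  5.13508378e-01  1.50035413e+00  6.93355076e-04
  1.12390974e+00  1.44336559e+00]
[[ 8.98770996e-01 -4.38404136e-01  3.53685142e-03]
 [-4.38401331e-01 -8.98777945e-01 -1.57408358e-03]
 [ 3.86892881e-03 -1.35819708e-04 -9.99992506e-01]] [-0.15199559 -0.27563757 -0.55845115] [-0.05354015  0.05299763 -0.0496128 ]
```

View pics/w9.png

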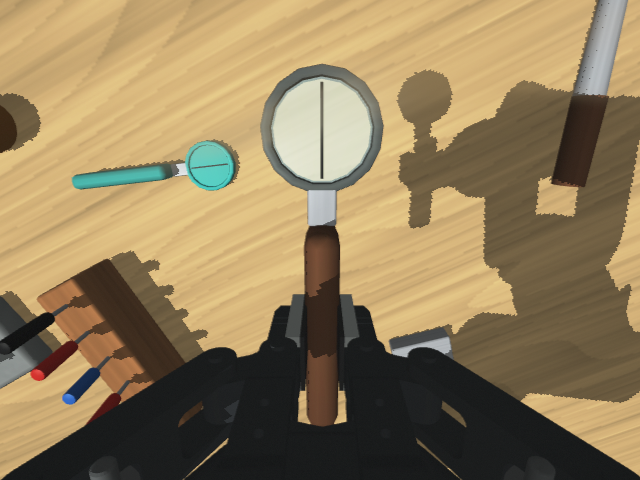

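View pics/b9.png

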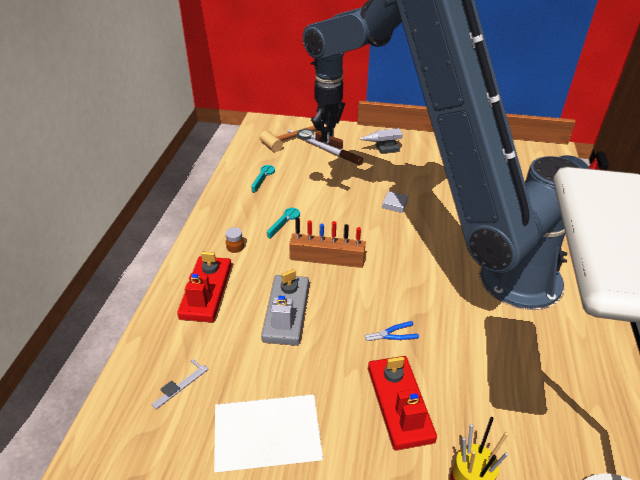

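The loupe is held firmly: the lens stays at (322,128) in the wrist view. Now I'll measure the lens in the tool frame and work out the carry.

```bash
cat > lens.py <<'E'
from h import *
def lens_tool(w,s):
    g=cv2.cvtColor(np.ascontiguousarray(w["pixels"]),cv2.COLOR_RGB2GRAY)
    # ring outer circle
    c=cv2.HoughCircles(cv2.medianBlur(g,3),cv2.HOUGH_GRADIENT_ALT,1.2,20,param1=150,param2=.6,minRadius=45,maxRadius=75)
    return c
E
python3 - <<'E'
from lens import *
w=vision.snapshot("wrist");s=manip.sense()
print(lens_tool(w,s))
R=Rn.from_quat(s['tool_rot']).as_matrix();p=s['tcp_pos']
for uv in((322,128.5),):
  X=onz(w,*uv,p[2]); print("lens tool mm",1e3*R.T@(X-p))
for u in ((261,128.5),(383,128.5)): print(1e3*R.T@(onz(w,*u,p[2])-p))
for u in ((322,65),(322,192)): print(1e3*R.T@(onz(w,*u,p[2])-p))
# final
yaw=np.radians(4.1);ex=np.array([np.cos(yaw),np.sin(yaw)]);st=np.array([.5763,.2812])
lt=1e-3*(R.T@(onz(w,322,128.5,p[2])-p))[:2]
ey=np.array([ex[1],-ex[0]])  # tool y = x heading -90
T=st-ex*lt[0]-ey*lt[1]
d=np.r_[T,0]-np.r_[p[:2],0];print("tcp target",T,"yaw now",np.degrees(np.arctan2(R[1,0],R[0,0])),"tool delta",1e3*R.T@d)
E
```

```text
[[[320.4     126.       62.28865]
  [320.4     126.       52.57999]]]
lens tool mm [7.79373963e+01 1.56612838e-01 3.48121892e-02]
[ 7.79569765e+01 -2.31500242e+01  4.75166769e-02]
[7.79178266e+01 2.34508134e+01 2.21144807e-02]
[9.98616648e+01 1.69742248e-01 4.46219186e-02]
[5.36350997e+01 1.42059338e-01 2.39384421e-02]
tcp target [0.57622225 0.28119458] yaw now -26.00535587086953 tool delta [-2.09005394e+02 -4.70458452e+02  1.62685803e-01]
```

```bash
python3 -m crank '[{"grip":1,"offset":[-8,-12,0],"angular":[0,0,0]},{"grip":1,"offset":[-25,-39,0],"angular":[0,0,0]},{"grip":1,"offset":[-47,-73,0],"angular":[0,0,0]},{"grip":1,"offset":[-69,-108,0],"angular":[0,0,0]},{"grip":1,"offset":[-91,-142,0],"angular":[0,0,0]},{"grip":1,"offset":[-113,-177,0],"angular":[0,0,0]},{"grip":1,"offset":[-135,-211,0],"angular":[0,0,0]},{"grip":1,"offset":[-157,-246,0],"angular":[0,0,0]},{"grip":1,"offset":[-180,-280,0],"angular":[0,0,0]},{"grip":1,"offset":[-202,-315,0],"angular":[0,0,0]}]'
python3 -m crank '[{"grip":1,"offset":[-20,-32,0],"angular":[0,0,-4]},{"grip":1,"offset":[-38,-60,0],"angular":[0,0,-8]},{"grip":1,"offset":[-54,-84,0],"angular":[0,0,-12]},{"grip":1,"offset":[-66,-102,0],"angular":[0,0,-17]},{"grip":1,"offset":[-73,-112,0],"angular":[0,0,-22]},{"grip":1,"offset":[-75,-116,0],"angular":[0,0,-26]},{"grip":1,"offset":[-75,-116,0],"angular":[0,0,-29]},{"grip":1,"offset":[-75,-116,0],"angular":[0,0,-30]},{"grip":1,"offset":[-75,-116,0],"angular":[0,0,-30]},{"grip":1,"offset":[-75,-116,0],"angular":[0,0,-30]}]'
python3 -c "
from h import *
import pickle
s=manip.sense();print(s['tcp_pos'],s['q'])
R=Rn.from_quat(s['tool_rot']).as_matrix();print(R,s['force'],np.degrees(np.arctan2(R[1,0],R[0,0])))
w=vision.snapshot('wrist');cv2.imwrite('pics/w10.png',w['pixels'][:,:,::-1]);pickle.dump(w,open('w10.pkl','wb'))
b=vision.snapshot('side');cv2.imwrite('pics/b10.png',b['pixels'][:,:,::-1])"
```

```text
t: 11.6
tcp_pos: [0.5137, 0.14, 0.2173]
tool_rot: [0.974, -0.225, 0.001, 0.001]
force: [-0.2, -0.2, -0.7]
finger_gap: 0.141
t: 12.6
tcp_pos: [0.4986, 0.2748, 0.2174]
tool_rot: [0.999, 0.035, 0.002, 0.001]
force: [-0.1, -0.1, -0.8]
finger_gap: 0.142
[0.49859392 0.27475248 0.21744942] [ 0.30929537  0.46851966  1.59115024 -0.00401727  1.07918599  1.81295766]
[[ 0.99761222  0.06896559  0.00368807]
 [ 0.06897518 -0.99761514 -0.0025394 ]
 [ 0.00350415  0.00278772 -0.99998997]] [-0.10504411 -0.1272428  -0.80064112] 3.955151241011248
```

View pics/w10.png

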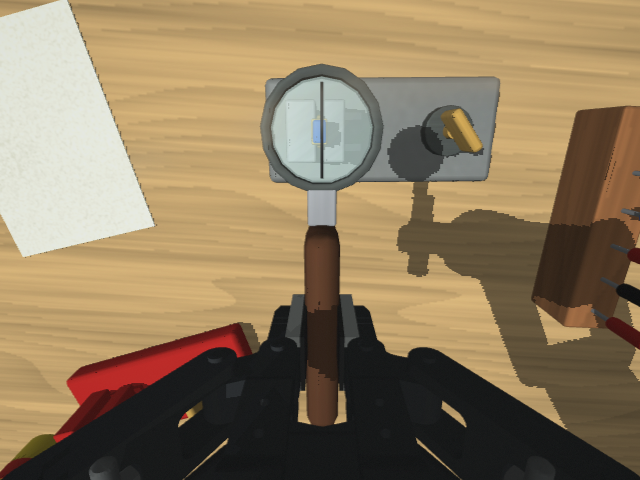

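View pics/b10.png

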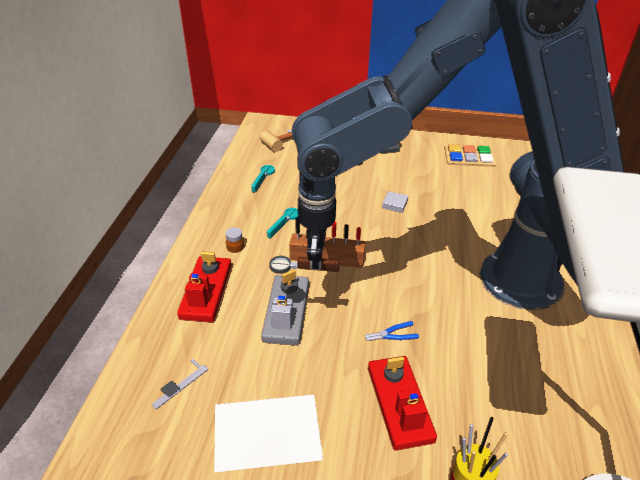

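The wrist view shows the stone through the glass at about (319,131), close to the lens centre at (322,128), and the vise edges run level in the picture. Refining.

Run:
```python
from h import *
import pickle;w=pickle.load(open("w10.pkl","rb"));s=manip.sense()
R=Rn.from_quat(s['tool_rot']).as_matrix();p=s['tcp_pos']
crop(w,"w10l",250,395,55,200,4)
bl,k=blobs(w,(100,60,60),(130,255,255),(290,350,100,160),5);print(bl)
S=onz(w,319,131,.113);print("stone",S,1e3*R.T@(S-p),"lens top",onz(w,322,128.5,p[2]),"lens underside guess")
g=cv2.cvtColor(np.ascontiguousarray(w["pixels"]),cv2.COLOR_RGB2GRAY)
for pr,z in((((272,78.5),(494,77.5)),.03),(((280,182),(482,181)),.03)):
    A,B=[onz(w,*q,z) for q in pr];d=B-A;print(np.degrees(np.arctan2(d[1],d[0]))+90)
```

```text
[(np.int32(171), array([316.39, 131.49]), array([313, 120,   8,  23], dtype=int32)), (np.int32(62), array([323.92, 131.45]), array([323, 120,   3,  23], dtype=int32))]
stone [0.57613136 0.28198681 0.113     ] [ 77.05610226  -2.26271311 105.04318246] lens top [0.57645359 0.28024708 0.21772421] lens underside guess
4.152884738919667
4.175649338751697
```

View pics/w10l.png

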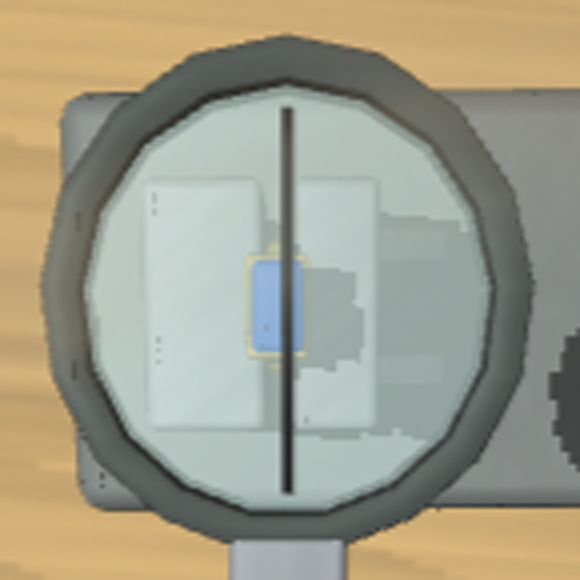

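```bash
python3 -m crank '[{"grip":1,"offset":[-0.8,-2.3,15],"angular":[0.15,0.15,-0.2]},{"grip":1,"offset":[-0.8,-2.3,35],"angular":[0.15,0.15,-0.2]},{"grip":1,"offset":[-0.8,-2.3,52],"angular":[0.15,0.15,-0.2]},{"grip":1,"offset":[-0.8,-2.3,62],"angular":[0.15,0.15,-0.2]},{"grip":1,"offset":[-0.8,-2.3,66],"angular":[0.15,0.15,-0.2]},{"grip":1,"offset":[-0.8,-2.3,66],"angular":[0.15,0.15,-0.2]},{"grip":1,"offset":[-0.8,-2.3,66],"angular":[0.15,0.15,-0.2]}]'
python3 -c "
from h import *
import pickle
s=manip.sense();print(s['tcp_pos'])
R=Rn.from_quat(s['tool_rot']).as_matrix();print(R,s['force'],np.degrees(np.arctan2(R[1,0],R[0,0])))
w=vision.snapshot('wrist');pickle.dump(w,open('w11.pkl','wb'));crop(w,'w11l',250,395,55,200,4)
b=vision.snapshot('side');crop(b,'b11',245,375,215,350,5)
a=vision.snapshot('scene');crop(a,'a11',340,450,180,300,5)
bl,k=blobs(w,(100,60,60),(130,255,255),(290,350,100,170),5);print(bl)
"
```

```text
t: 13.4
tcp_pos: [0.499, 0.2771, 0.1525]
tool_rot: [0.999, 0.037, 0.004, -0.0]
force: [-0.4, -0.3, -0.3]
finger_gap: 0.142
[0.49903052 0.27705279 0.15247868]
[[ 9.97290033e-01  7.30799435e-02  8.48005658e-03]
 [ 7.30742559e-02 -9.97326022e-01  9.79031625e-04]
 [ 8.52892867e-03 -3.56704658e-04 -9.99963564e-01]] [-0.36374597 -0.30374725 -0.25335952] 4.190734318751317
[(np.int32(82), array([327.7 , 140.54]), array([324, 134,   9,  13], dtype=int32)), (np.int32(20), array([318.  , 142.15]), array([317, 139,   3,   7], dtype=int32))]
```

View pics/w11l.png

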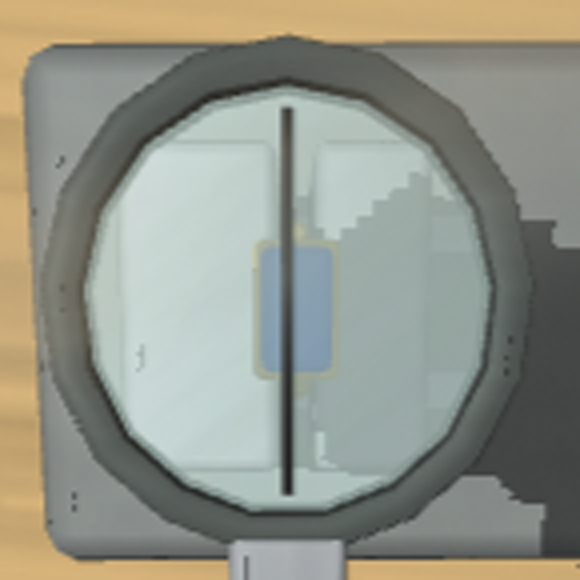

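View pics/b11.png

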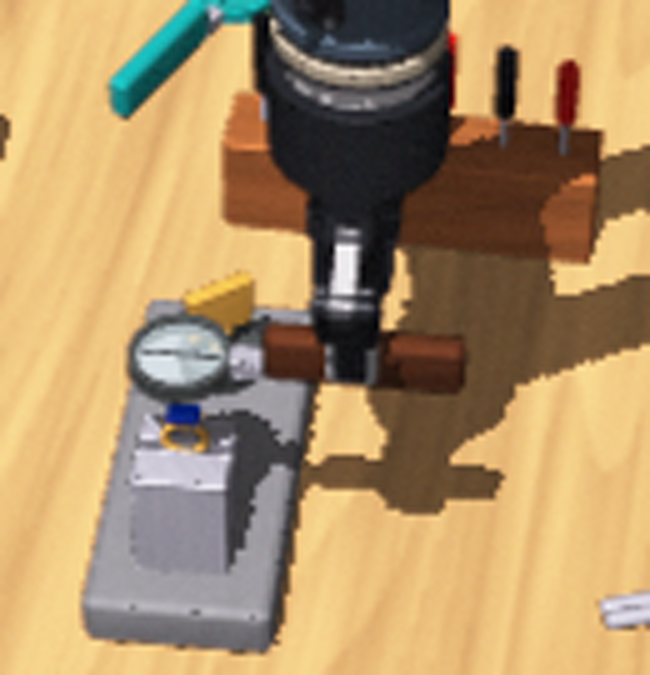

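View pics/a11.png

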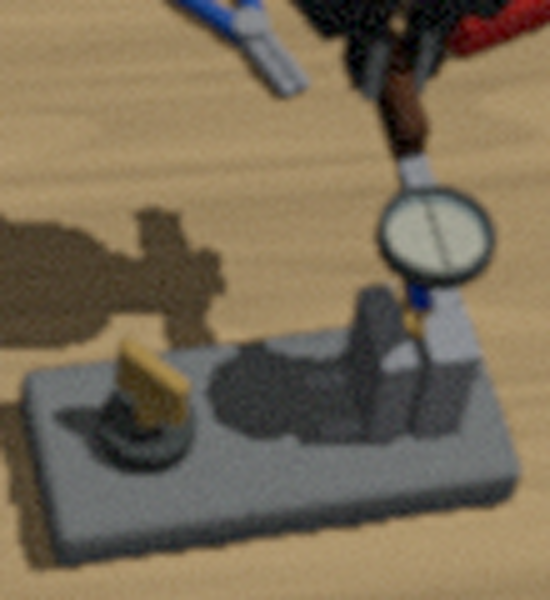

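Run:
```python
from h import *
import pickle;w=pickle.load(open("w11.pkl","rb"));s=manip.sense()
R=Rn.from_quat(s['tool_rot']).as_matrix();p=s['tcp_pos']
S=onz(w,323.5,131.9,.113);L=onz(w,321.8,128.5,p[2]+.001)
print(S,L,1e3*R.T@(S-p),1e3*R.T@(L-p))
# ring outer & inner in crop
for u,z in((322,.1525),(321.6,.1425)):print(onz(w,u,128.5,z))
# underside height check from side & scene: lens ring centre triangulation top
b=vision.snapshot("side");a=vision.snapshot("scene")
pa=(340+437/5-.4,180+232/5-.4);pb=(245+180/5-.4,215+352/5-.4)
print("tri lens glass",tri(a,pa,b,pb))
```

```text
[0.57605573 0.28208029 0.113     ] [0.57684612 0.28291675 0.15367326] [76.89729734  0.67010271 40.35192122] [78.10508477 -0.12226371 -0.31196545]
[0.57687273 0.28284346 0.1525    ]
[0.5770409  0.28302878 0.1425    ]
tri lens glass (array([0.57747919, 0.28234544, 0.15299001]), [np.float64(0.0014975948373547343), np.float64(0.0014975948373548073)])
```

```bash
python3 -m crank '[{"grip":1,"offset":[-1,0.8,5],"angular":[0,-0.1,0]},{"grip":1,"offset":[-1,0.8,11],"angular":[0,-0.1,0]},{"grip":1,"offset":[-1,0.8,16],"angular":[0,-0.1,0]},{"grip":1,"offset":[-1,0.8,19],"angular":[0,-0.1,0]},{"grip":1,"offset":[-1,0.8,19],"angular":[0,-0.1,0]},{"grip":1,"offset":[-1,0.8,19],"angular":[0,-0.1,0]},{"grip":1,"offset":[-1,0.8,19],"angular":[0,-0.1,0]}]'
python3 -c "
from h import *
import pickle
s=manip.sense();print(s['tcp_pos'])
R=Rn.from_quat(s['tool_rot']).as_matrix();print(R[2],s['force'],np.degrees(np.arctan2(R[1,0],R[0,0])))
w=vision.snapshot('wrist');pickle.dump(w,open('w12.pkl','wb'));crop(w,'w12l',250,395,55,200,4)
b=vision.snapshot('side');crop(b,'b12',245,375,235,335,6)
a=vision.snapshot('scene');crop(a,'a12',340,450,180,300,5)
pickle.dump((a,b),open('ab12.pkl','wb'))
"
```

```text
t: 14.35
tcp_pos: [0.4978, 0.2761, 0.133]
tool_rot: [0.999, 0.037, 0.003, -0.0]
force: [0.4, 0.5, -1.4]
finger_gap: 0.143
[0.49778967 0.27607513 0.13295339]
[ 5.70658742e-03 -7.67528125e-05 -9.99983714e-01] [ 0.43809181  0.52433873 -1.44935868] 4.198905124200425
```

View pics/w12l.png

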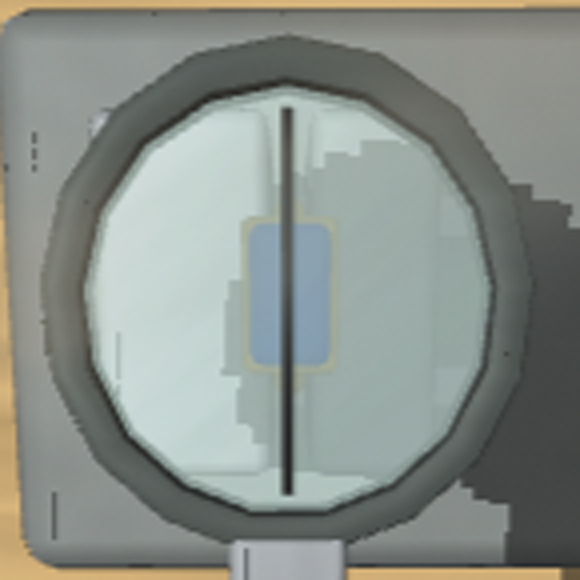

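View pics/b12.png

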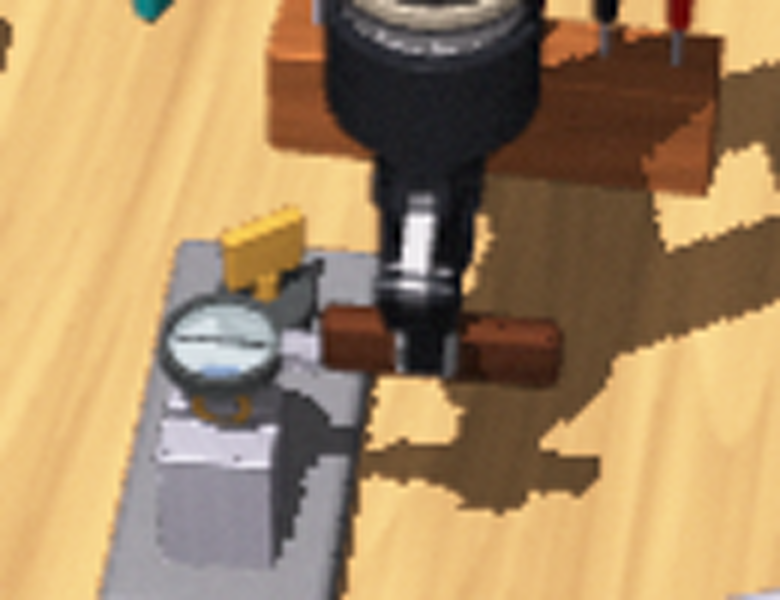

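View pics/a12.png

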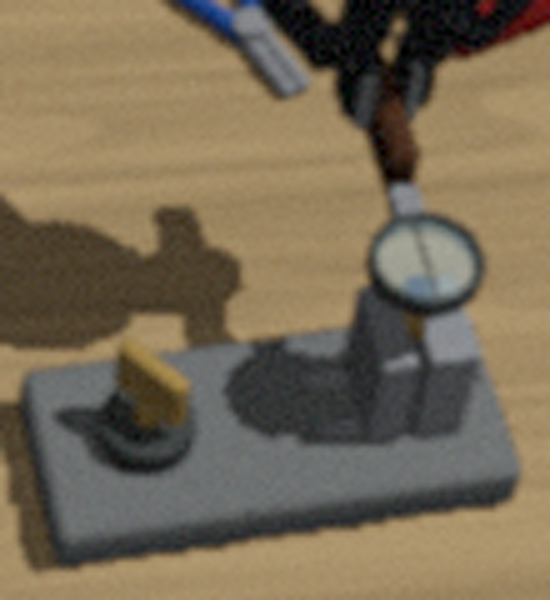

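Run:
```python
from h import *
import pickle;w=pickle.load(open("w12.pkl","rb"));a,b=pickle.load(open("ab12.pkl","rb"))
print("wrist stone",onz(w,322.0,128.35,.113),"lens",onz(w,321.8,128.5,.128))
pa=(340+427/5-.4,180+261.5/5-.4);pb=(245+221/6-.4,235+344/6-.4)
print("tri lens glass",tri(a,pa,b,pb))
s0=pickle.load(open("s0.pkl","rb"))
# handle level: side view top edge of handle ends
A=onz(b,245+330/6,235+308/6,.151);B=onz(b,245+560/6,235+322/6,.151);print(A,B,np.degrees(np.arctan2(*(A-B)[1::-1])),np.linalg.norm(A-B))
```

```text
wrist stone [0.57601317 0.28194573 0.113     ] lens [0.57571617 0.28199446 0.128     ]
tri lens glass (array([0.57618678, 0.2819889 , 0.13113429]), [np.float64(0.0011728711024369504), np.float64(0.0011728711024370836)])
[0.53382445 0.27530269 0.151     ] [0.44913824 0.26704313 0.151     ] 5.570518663843469 0.08508804319156824
```

```bash
python3 -c "
from h import *
import pickle
a,b=pickle.load(open('ab12.pkl','rb'));cv2.imwrite('pics/a13.png',a['pixels'][:,:,::-1])
s=manip.sense();print(s['t'],s['tcp_pos'],s['qd'].round(4),s['force'])"
```

```text
14.5 [0.49775342 0.27606676 0.13305553] [-0.001  -0.0008  0.0026 -0.0015  0.0007  0.0009] [-0.26247405  0.10996008 -0.7695355 ]
```

View pics/a13.png

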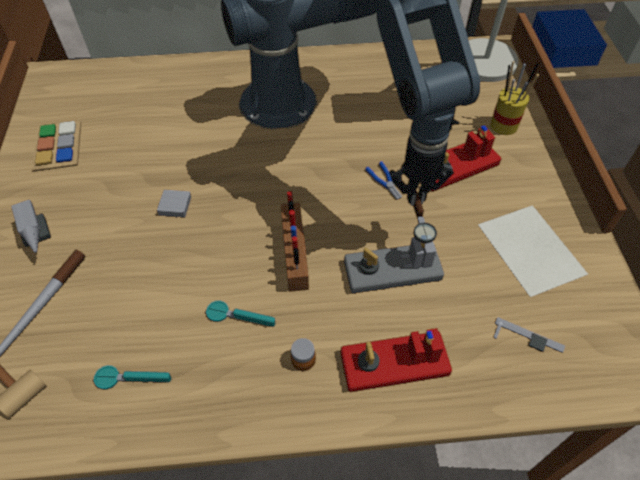

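The block (174,203), pliers (383,180), jar (303,354), rack and turquoise decoys are all where they started. The lens is over the stone at (425,232) and the arm is still, so I'm handing in.

```bash
python3 -c "
from station import manip
print(manip.sign_off())"
```

```text
the job is handed in; nothing more can be done
None
```

The ring vise is wound home and the loupe is being held over the blue stone. I handed the job in at about 14.5 s of the 61 s allowed.

- **Vise key:** I turned it clockwise about 127° in one grip, so no re-grip was needed, until the torque jumped to 1.1 N m at the stop. After release, the wing stood at about 2.5 rad and the jaw had moved 8.8 mm, which matches the key's turn.
- **Loupe:** I picked it up by the wooden handle and carried it over the rack with its underside about 0.2 m up, well above the 130 mm file handles. It is still gripped at 80 N.
- **Final position:** In the wrist camera the lens is within about 0.3 mm of the stone's centre. Its underside is about 10 mm above the stone, worked out from the tool height. The handle is within about 0.1° of the vise axis, which runs along the stone's long side, and the loupe is level to within about 0.1°, going by tool orientation.
- **Surroundings:** In the last overview picture the pliers, steel block, jar, rack and turquoise loupes look unmoved. I saw no unexpected contact forces.

**Checks that disagreed:**
- My first two-camera estimate of the stone was about 2 mm off in x from the final lens position. Its colour patch may have included the stone's side face, so I relied on the wrist camera.
- A rough reading of the handle in the side view gave 5.6° instead of 4.2°. I relied on the tool orientation, which agrees with the vise edges.

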